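# Lapping stroke of a specimen sled along the fence

## Task

Take the wooden push stick and use it, not the gripper, to bring the steel specimen sled up against the fence of the lapping plate. Then feed it with the stick along the fence across the dark strip until it is fully home at the stop block, keeping it lightly pressed against the fence all the way and never pressing hard. Finally lay the stick down flat on the bench beside the plate, leaving the sled at the stop and the other things where they are.

Things in the scene. Friction and masses are not known exactly. Their poses are not given: they have to be found in the camera images.
- plate: Fixed flat aluminium lapping plate, 200 (its x) x 340 mm (its y), top face 14 mm above the bench. Origin under its centre, at bench height. Fence along its +x side; feed runs to its +y. The dark strip (flush) reaches from y = 0 to 148 mm. A sled fully home at the stop block has its origin at about y = 108 to 111 mm.
- fence: Fixed pivot screw of the fence, on the plate's top face at x = 62, y = -140 mm of the plate; axes parallel to the plate's. The fence bar runs 290 mm along +y from here, its straight face 17 mm to -x of the pivot line, 22 mm high. The bar is swivelled about the pivot and clamped up to 0.075 rad off either way; this pose does NOT show the angle: see or feel it.
- sled: Loose steel sled, block 46 (its x) x 80 mm (its y, feed direction) x 22 mm high, about 0.36 kg, black specimen disc 30 mm wide, 10 mm high on top. Origin at the centre of its underside. It stands on the plate's entry end, some 10 to 35 mm off the fence and a little askew; its +x side goes to the fence, its +y end to the stop block.
- stick: Loose wooden push stick lying flat, 124 mm long. Origin on its underside below the middle of the grip fin. Fin: 56 mm long (x), 14 mm thick (y), top at 61 mm; grip it across the 14 mm from above. Foot 12 mm thick, 18 wide. At the front (+x) a 90 degree V notch opens to +x: apex at x = 68 mm, flanks 22 mm long, 45 degrees either side of x; it fits an upright sled corner. Prong tips to x = 84 mm.
- cup_2: Bystander: small clear plastic cup, 70 mm wide, 60 mm high.
- reagent_vial_2: Bystander: small cream plastic reagent bottle, 32 mm wide, 72 mm high.
- carton_small: Bystander: small folding carton 34 x 79 x 46 mm.
- marker_green: Bystander: thick marker pen standing on end, 25 mm wide, 112 mm high.
- stop (a point): Foot of the small steel stop block on the plate's top face: 24 mm wide (plate x), 12 mm thick (y), 16 mm high, centred at x = 21, y = 156 mm of the plate.
- fence_front (a point): The face of the fence beside its pivot, as it would be unswivelled, 12 mm above the plate's top (point fixed to the plate). The face is one rigid strip on springs: it gives straight back by about 5 N per mm for 2 mm (10 N), then is solid. Lightly pressed means about 3 to 8 N; over 15 N is too hard.
Not all that is in view belongs to the job. What is shaped like the sled but blue, green or orange is not meant.

How it is judged:
By the outcome, as a careful person would: the job done as asked, in the order asked, and still so for the second after the job is handed in, with the robot touching nothing.
It also fails if it takes over 72 s, if anything falls off the work surface, if the arm or the gripper's body presses on something with over 40 N, if the wrist force passes 120 N, or if a joint passes its speed limit or range.

## Robot

A 6-joint arm with a two-finger parallel gripper is mounted at the origin on a cart in front of the work surface, level with it; the furniture and walls round the work are solid. World frame = base frame: x ahead of the robot, y to its left, z up, the work surface at z = 0. Lengths are in m, angles in rad, forces in N, time in s.
With the tool pointing down it reaches from about 0.375 to 0.9 m from the base axis. Payload 3.1 kg.
Tool frame: the origin (TCP) lies at the very end of the fingers, on their centre line; the grasp point (between the pads) lies 19 mm behind it; z points along the fingers, y is the direction in which the jaws open and shut (so a half turn about z gives the same grasp; the last joint's range is limited). The gripper opens to 85 mm and grips with 20 to 120 N. Pads are 22 mm wide; open, the fingers measure 114 mm over their backs; the gripper's body (76 mm by 85 mm) begins 54 mm behind the grasp point. The pads swing forward as they close: fully open they stand 13 mm farther back than shut.
Start: joints at [0.953, 0.527, 1.433, -0, 1.181, -0.178], TCP at [0.266, 0.566, 0.231] pointing down, gripper open.
Joint ranges: [-3.08, 3.08], [-0.75, 2.2], [0.22, 2.44], [-1.43, 4.57], [0, 2.65], [-2.85, 2.85]. Speed limits (rad/s): [2.79, 2.79, 3.14, 3.14, 3.14, 3.14].

## Interface

Orientations are given as a unit quaternion [x, y, z, w].
In Python, from station import manip gives the robot as it stands. The module is installed in compiled form; this text tells all that it offers.
- The arm moves only by the tool send_rows, never from a script. Its argument "commands" is a list of rows, each an object with "delta_pos": the shift along the world's x, y, z in cm, a list of three; "yaw": the turn about the world's z in rad. A call has 1 to 10 rows; each row shifts and turns the pose as measured when the row begins; what a row does not reach is not made up. A row lasts 1/8 s, in which the tool goes at most 62.5 mm and 10.7 degrees, less where a joint would pass 70% of its speed; a pose out of reach is approached as far as the arm can. A call is refused whole if a number of a shift passes 6.25 or a number of a turn 0.188, either way. A call with a gripper value outside its range is refused whole. "grip" is the closure, from -1 (fully open) to 1 (shut), set as the call begins (left out, the last holds). The fingers move at their own pace and stop on an object; "force" is the grip in N (left out, the last holds). Time passes only in rows, so rows that do not move let the fingers close. It gives the time, the measured TCP pose, the force and the opening at its end, in the units of the state.
- manip.sense(): the state, without advancing time (a new reading comes with each control period).
- manip.snapshot(name): name is "side" or "top"; returns the picture (400x640x3 uint8, blue, green, red); there is no depth.
- manip.get_calibration(name): a dict with "fx", "fy", "cx", "cy" (pixels), "dist_coeffs" ([k1, k2, p1, p2, k3] as OpenCV has them; the pictures are not rectified), "world_to_cam" (4x4, takes a point from world to camera coordinates). Camera axes: x right, y down, z forward; pixel columns grow to the right and rows downward; lengths in m; the calibration is good to about 2 mm. A picture is of the moment at which its call begins. get_calibration takes no time and is no camera call.
- manip.sign_off(): hands the job in, once; it reports no verdict.
The state is a dict: "t": time; "q": joint angles; "qd": joint speeds; "tau": joint torques, N m; "tcp_pos": TCP position; "tool_rot": TCP orientation; "force": force on the tool from outside, world axes, zero at the start; "ft_torque": the same for the moment, N m; "finger_gap": opening from 0.0 (shut) to 1.0 (fully open).
Only numpy, scipy, OpenCV 4.12 (cv2) and the standard library are available. Lean on these libraries where they do the work, as an engineer would, in place of code of your own. Each camera call takes 0.05 s, during which the arm holds its last target. There are 200 camera calls.

## Working session

There is one attempt and no reset: what is moved stays moved. The work goes in short steps, Python scripts to look and compute and a tool call to move; the robot and the scene stay as the last step left them, time stands still between calls to the robot, and variables do not carry over. Pictures are saved under pics/ and viewed, about 8 in all and at most 12, crops included, and the job is handed in when it is done.

Besides the shell and the picture viewer there is one more tool, called after "Emit:" by a JSON object that holds its "op" and its "data". send_rows: Moves the arm, as the interface text tells. Its arguments: {"type":"object","properties":{"commands":{"type":"array","items":{"type":"object","properties":{"delta_pos":{"type":"array","items":{"type":"number"}},"yaw":{"type":"number"}}}},"grip":{"type":"number"},"force":{"type":"number"}},"required":["commands"]}

```bash
mkdir -p pics; cat > h.py <<'E'
from station import manip
import cv2, numpy as np
def cal(n):
    c=manip.get_calibration(n); K=np.array([[c['fx'],0,c['cx']],[0,c['fy'],c['cy']],[0,0,1.]])
    return K,np.array(c['dist_coeffs'],float),np.array(c['world_to_cam'])
def ray(n,uv,z):
    K,d,T=cal(n); p=cv2.undistortPoints(np.array(uv,float).reshape(-1,1,2),K,d).reshape(-1,2)
    R,t=T[:3,:3],T[:3,3]; C=-R.T@t; D=np.c_[p,np.ones(len(p))]@R
    return C+D*((z-C[2])/D[:,2])[:,None]
def proj(n,P):
    K,d,T=cal(n); return cv2.projectPoints(np.array(P,float).reshape(-1,1,3),cv2.Rodrigues(T[:3,:3])[0],T[:3,3],K,d)[0].reshape(-1,2)
def snap(n,f):
    im=manip.snapshot(n); cv2.imwrite('pics/'+f,im); return im
E
python3 - <<'E'
from h import *
for n in('top','side'):
    snap(n,n+'0.png'); K,d,T=cal(n); print(n,K[0,0],-T[:3,:3].T@T[:3,3],T[2,:3])
print(manip.sense())
E
```

```text
top 405.7828361417737 [ 0.26161689 -0.09431902  1.36647945] [ 0.22413477 -0.0091522  -0.97451518]
side 459.79137224920856 [0.48561831 1.25808947 0.80579162] [ 0.04144186 -0.8700504  -0.49121775]
{'t': 0.1, 'q': array([ 9.52497832e-01,  5.28382356e-01,  1.43373128e+00,  1.28235181e-05,
        1.18140583e+00, -1.78506088e-01]), 'qd': array([ 1.87070169e-05, -2.22909387e-03, -2.90952147e-03, -8.07282588e-04,
       -1.53815629e-03,  6.96735333e-04]), 'tau': array([-1.13178680e-04, -4.43304563e+01, -1.78585804e+01, -2.32885122e-04,
        3.92213085e-03, -4.34129660e-06]), 'tcp_pos': array([0.26570266, 0.56502345, 0.23043949]), 'tool_rot': array([ 2.18130607e-01,  9.75919110e-01, -8.85654580e-04, -3.79215189e-04]), 'force': array([0.37276445, 0.38713002, 0.48853407]), 'ft_torque': array([ 0.04223615,  0.02639005, -0.04151955]), 'finger_gap': 1.0065900552262605}
```

View pics/top0.png

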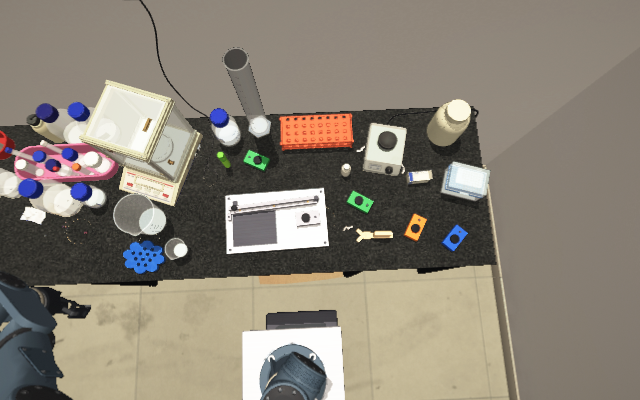

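View pics/side0.png

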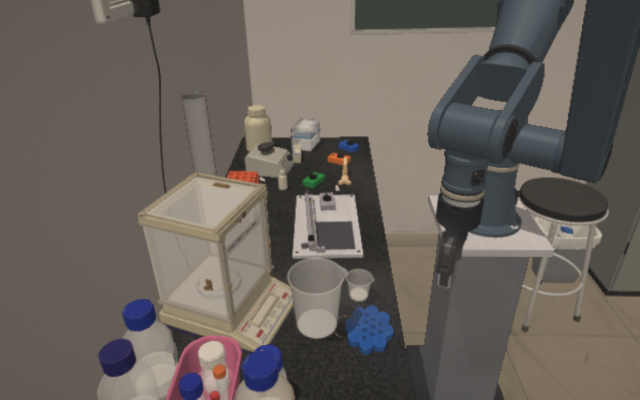

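```bash
python3 - <<'E'
from h import *
im=cv2.imread('pics/top0.png'); c=im[180:260,215:425]
cv2.imwrite('pics/c0.png',cv2.resize(c,None,fx=3.8,fy=3.8,interpolation=cv2.INTER_CUBIC))
print(ray('top',[[226,195],[326,189],[328,246],[229,252]],.014).round(4).tolist())
print(ray('top',[[375,235],[392,235],[357,235]],.012).round(4).tolist())
E
```

```text
[[0.5992, 0.2086, 0.014], [0.6046, -0.1349, 0.014], [0.4087, -0.1318, 0.014], [0.4038, 0.1976, 0.014]]
[[0.4385, -0.2913, 0.012], [0.4359, -0.3482, 0.012], [0.4413, -0.2309, 0.012]]
```

View pics/c0.png

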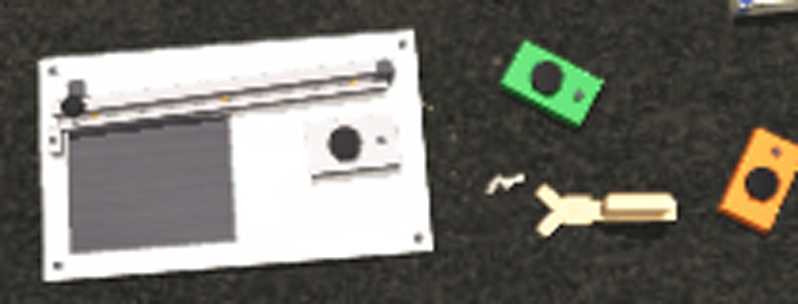

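```bash
cat > m.py <<'E'
from h import *
def F(c): return np.array(c,float)/3.8+[215-.5+.5/3.8,180-.5+.5/3.8]
E
python3 - <<'E'
from m import *
im=cv2.imread('pics/top0.png'); hsv=cv2.cvtColor(im,cv2.COLOR_BGR2HSV)
m=np.zeros(im.shape[:2],np.uint8); m[185:258,220:333]=(im[185:258,220:333].min(2)>110)*255
c=max(cv2.findContours(m,cv2.RETR_EXTERNAL,cv2.CHAIN_APPROX_NONE)[0],key=cv2.contourArea)
P=ray('top',c.reshape(-1,2),.014)[:,:2].astype(np.float32)
# hull fits: each side's median via minAreaRect
r=cv2.minAreaRect(P); print('plate',r,cv2.boxPoints(r).round(4).tolist())
w=np.zeros_like(m); s=hsv[215:260,335:400]; w[215:260,335:400]=((s[...,0]>8)&(s[...,0]<30)&(s[...,1]>50)&(s[...,2]>120))*255
c=max(cv2.findContours(w,cv2.RETR_EXTERNAL,cv2.CHAIN_APPROX_NONE)[0],key=cv2.contourArea).reshape(-1,2)
print('stick bbox',c.min(0),c.max(0))
print('tips',ray('top',F([[545,185],[545,235]]),.012).round(4).tolist(),'apex',ray('top',F([[557,209]]),.012).round(4).tolist())
print('fintop',ray('top',F([[602,194],[676,194],[676,207],[602,207]]),.061).round(4).tolist())
print('sledtop',ray('top',F([[309,118],[393,115],[400,165],[312,178]]),.036).round(4).tolist(),'disc',ray('top',F([[345,145]]),.046).round(4).tolist())
print('face',ray('top',F([[75,117],[385,82],[75,126],[385,92]]),.036).round(4).tolist())
print('strip',ray('top',F([[68,130],[229,115],[235,240],[70,252]]),.014).round(4).tolist())
side=cv2.imread('pics/side0.png'); a=side[150:270,280:380]
cv2.imwrite('pics/s0.png',cv2.resize(a,None,fx=5,fy=5,interpolation=cv2.INTER_CUBIC))
E
```

```text
plate ((0.5054357051849365, 0.04048404097557068), (0.2017902433872223, 0.34163033962249756), 1.9054069519042969) [[0.39890000224113464, 0.2079000025987625], [0.41029998660087585, -0.13359999656677246], [0.6119999885559082, -0.12690000236034393], [0.600600004196167, 0.21459999680519104]]
stick bbox [356 228] [392 241]
tips [[0.4637, -0.236, 0.012], [0.4194, -0.233, 0.012]] apex [[0.4419, -0.2451, 0.012]]
fintop [[0.4464, -0.2789, 0.061], [0.4435, -0.342, 0.061], [0.4324, -0.341, 0.061], [0.4353, -0.2781, 0.061]]
sledtop [[0.529, -0.0302, 0.036], [0.5283, -0.1041, 0.036], [0.4835, -0.1082, 0.036], [0.4756, -0.031, 0.036]] disc [[0.5016, -0.0612, 0.046]]
face [[0.5393, 0.1754, 0.036], [0.5583, -0.0984, 0.036], [0.5312, 0.1754, 0.036], [0.5493, -0.098, 0.036]]
strip [[0.5324, 0.1861, 0.014], [0.5394, 0.0422, 0.014], [0.4273, 0.0394, 0.014], [0.4233, 0.1842, 0.014]]
```

View pics/s0.png

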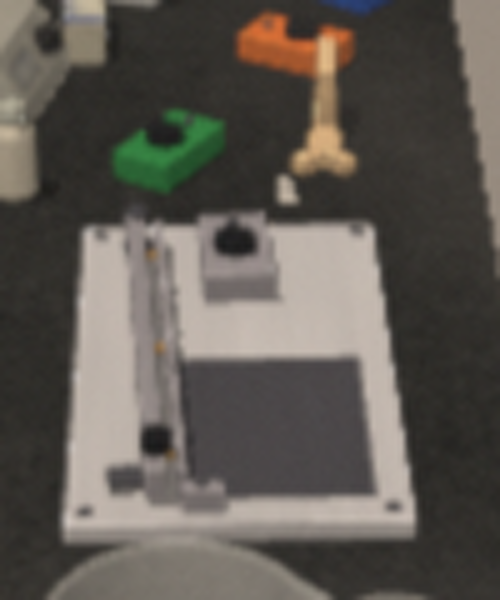

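Emit:
{"op": "send_rows", "data": {"commands": [{"delta_pos": [1.3,-4.5,1],"yaw": -0.11},{"delta_pos": [1.3,-4.5,1],"yaw": -0.11},{"delta_pos": [1.3,-4.5,1],"yaw": -0.11},{"delta_pos": [1.3,-4.5,1],"yaw": -0.11},{"delta_pos": [1.3,-4.5,1],"yaw": -0.11},{"delta_pos": [1.3,-4.5,0],"yaw": -0.11},{"delta_pos": [1.3,-4.5,0],"yaw": -0.11},{"delta_pos": [1.3,-4.5,0],"yaw": -0.11},{"delta_pos": [1.3,-4.5,0],"yaw": -0.11},{"delta_pos": [1.0,-4.5,0],"yaw": -0.11}], "grip": -1}}

```text
t: 1.35
tcp_pos: [0.3927, 0.103, 0.2784]
tool_rot: [0.706, 0.708, -0.002, -0.002]
force: [-0.3, 0.6, -0.8]
finger_gap: 0.998
```

Emit:
{"op": "send_rows", "data": {"commands": [{"delta_pos": [0.5,-5,0],"yaw": 0},{"delta_pos": [0.5,-5,0],"yaw": 0},{"delta_pos": [0.5,-5,-2],"yaw": 0},{"delta_pos": [0.5,-5,-2],"yaw": 0},{"delta_pos": [0.5,-5,-3],"yaw": 0},{"delta_pos": [0.5,-5,-3],"yaw": 0},{"delta_pos": [0.5,-5,-3],"yaw": -0.01},{"delta_pos": [0.5,-4,-3],"yaw": -0.02},{"delta_pos": [0.5,-2,-2]},{"delta_pos": [0,0,0]}]}}

```text
validation failed for argument at $.co...
```

```bash
python3 - <<'E'
from m import *
for n in('top','side'): snap(n,n+'1.png')
p=manip.sense()['tcp_pos'];print(p)
a=cv2.imread('pics/side1.png')[110:230,280:380];b=cv2.imread('pics/top1.png')[200:270,330:430]
cv2.imwrite('pics/v1.png',np.hstack([cv2.resize(a,(333,400),interpolation=2),cv2.resize(b,(460,400),interpolation=2)]))
E
```

```text
[0.39369149 0.10101713 0.278474  ]
```

View pics/v1.png

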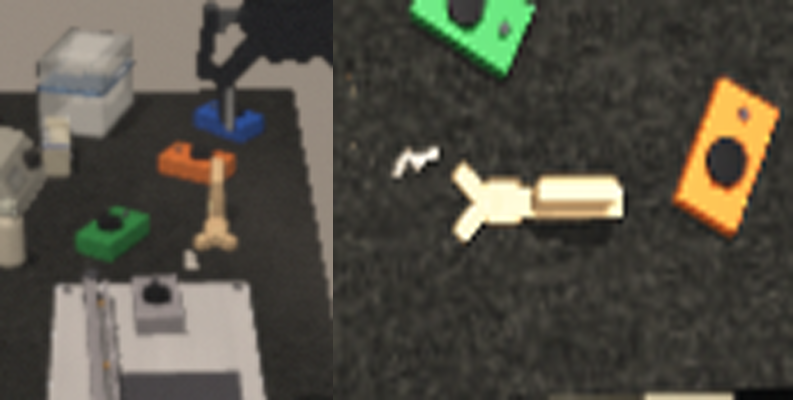

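Emit:
{"op": "send_rows", "data": {"commands": [{"delta_pos": [0.5,-5,0],"yaw": 0},{"delta_pos": [0.5,-5,0],"yaw": 0},{"delta_pos": [0.5,-5,-2],"yaw": 0},{"delta_pos": [0.5,-5,-2],"yaw": 0},{"delta_pos": [0.5,-5,-3],"yaw": 0},{"delta_pos": [0.5,-5,-3],"yaw": 0},{"delta_pos": [0.5,-5,-3],"yaw": -0.01},{"delta_pos": [0.5,-4,-3],"yaw": -0.02},{"delta_pos": [0.5,-2,-1],"yaw": 0},{"delta_pos": [0,0,0],"yaw": 0}]}}

```text
t: 2.7
tcp_pos: [0.4418, -0.315, 0.1028]
tool_rot: [0.714, 0.7, 0.001, -0.0]
force: [-0.3, -0.1, 0.2]
finger_gap: 1.001
```

```bash
python3 - <<'E'
from m import *
G=lambda c: np.array(c,float)/[4.6,400/70]+[330-.4,200-.4]
print(ray('top',G([[535,178],[620,182],[620,210],[535,207]]),.061).round(4).tolist())
print('tips',ray('top',G([[465,168],[465,236],[487,202]]),.012).round(4).tolist())
for n in('top','side'): snap(n,n+'2.png')
p=manip.sense()['tcp_pos'];print(p)
a=cv2.imread('pics/side2.png')[110:230,280:380];b=cv2.imread('pics/top2.png')[200:270,330:430]
cv2.imwrite('pics/v2.png',np.hstack([cv2.resize(a,(333,400),interpolation=2),cv2.resize(b,(460,400),interpolation=2)]))
E
```

```text
[[0.4354, -0.5149, 0.061], [0.4303, -0.5744, 0.061], [0.4144, -0.5724, 0.061], [0.4189, -0.5129, 0.061]]
tips [[0.4502, -0.4801, 0.012], [0.4102, -0.4758, 0.012], [0.4293, -0.494, 0.012]]
[ 0.44128749 -0.3132164   0.10367108]
```

View pics/v2.png

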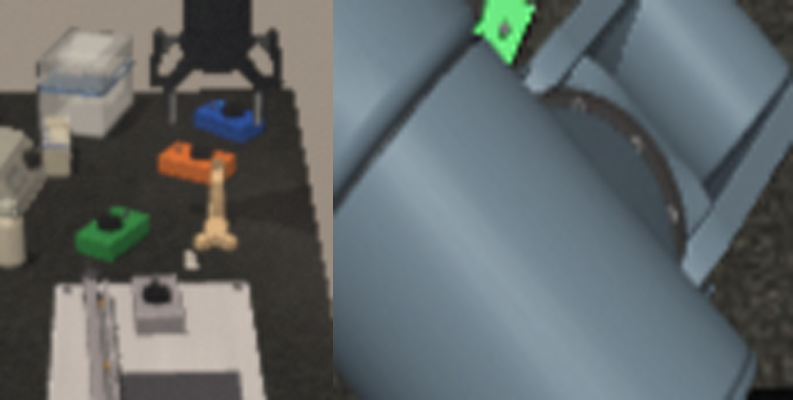

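```bash
python3 - <<'E'
from m import *
G=lambda c: (np.array(c,float)-[333,0])/[4.6,400/70]+[330-.4,200-.4]
print(ray('top',G([[535,178],[620,182],[620,210],[535,207]]),.061).round(4).tolist())
print('tips',ray('top',G([[465,168],[465,236],[487,202]]),.012).round(4).tolist())
S=lambda c: np.array(c,float)/(10/3)+[280-.4,110-.4]
print('side tips',ray('side',S([[198,243],[233,243],[216,235]]),.012).round(4).tolist(),'finend top near',ray('side',S([[216,170]]),.061).round(4).tolist())
E
```

```text
[[0.4462, -0.2804, 0.061], [0.4411, -0.34, 0.061], [0.4252, -0.3387, 0.061], [0.4297, -0.2791, 0.061]]
tips [[0.4614, -0.2367, 0.012], [0.4213, -0.2339, 0.012], [0.4405, -0.2513, 0.012]]
side tips [[0.4613, -0.2251, 0.012], [0.423, -0.225, 0.012], [0.4412, -0.2438, 0.012]] finend top near [[0.4403, -0.3076, 0.061]]
```

Emit:
{"op": "send_rows", "data": {"commands": [{"delta_pos": [-0.2,0.1,-2.5],"yaw": -0.01},{"delta_pos": [0,0,-2.5],"yaw": 0},{"delta_pos": [0,0,-2.0],"yaw": 0},{"delta_pos": [0,0,-0.8],"yaw": 0},{"delta_pos": [0,0,0],"yaw": 0}]}}

```text
t: 3.42
tcp_pos: [0.4416, -0.3048, 0.0314]
tool_rot: [0.713, 0.701, 0.002, 0.003]
force: [-0.5, 0.4, 0.5]
finger_gap: 1.004
```

Emit:
{"op": "send_rows", "data": {"commands": [{"delta_pos": [0,0,0],"yaw": 0},{"delta_pos": [0,0,0],"yaw": 0},{"delta_pos": [0,0,0],"yaw": 0},{"delta_pos": [0,0,0],"yaw": 0},{"delta_pos": [0,0,0],"yaw": 0},{"delta_pos": [0,0,0],"yaw": 0},{"delta_pos": [0,0,0],"yaw": 0},{"delta_pos": [0,0,0],"yaw": 0}], "grip": 1, "force": 70}}

```text
t: 4.42
tcp_pos: [0.4428, -0.3054, 0.0343]
tool_rot: [0.713, 0.701, 0.002, 0.005]
force: [-0.1, 0.2, 1.0]
finger_gap: 0.15
```

Emit:
{"op": "send_rows", "data": {"commands": [{"delta_pos": [0,0,2],"yaw": 0},{"delta_pos": [0,0,3],"yaw": 0},{"delta_pos": [-0.5,1,0.5],"yaw": -0.1},{"delta_pos": [-0.4,2,0],"yaw": -0.1},{"delta_pos": [-0.3,2,0],"yaw": -0.1},{"delta_pos": [-0.2,2,0],"yaw": -0.1},{"delta_pos": [-0.2,2,0],"yaw": -0.1},{"delta_pos": [0,2,0],"yaw": -0.1},{"delta_pos": [0,2,0],"yaw": -0.1},{"delta_pos": [0,0,0],"yaw": 0}]}}

```text
t: 5.68
tcp_pos: [0.4245, -0.1718, 0.0887]
tool_rot: [0.915, 0.403, -0.0, 0.004]
force: [-0.4, -0.6, -1.0]
finger_gap: 0.152
```

```bash
python3 - <<'E'
from m import *
for n in('top','side'): snap(n,n+'3.png')
for i in range(5):
  manip.snapshot('side'); s=manip.sense(); print(s['tcp_pos'].round(4),s['tool_rot'].round(4),s['force'].round(2))
a=cv2.imread('pics/side3.png')[140:240,280:380];b=cv2.imread('pics/top3.png')[190:265,285:385]
cv2.imwrite('pics/v3.png',np.hstack([cv2.resize(a,(400,400),interpolation=2),cv2.resize(b,(400,300),interpolation=2)[:400].copy() if 0 else cv2.copyMakeBorder(cv2.resize(b,(400,300),interpolation=2),0,100,0,0,0)]))
E
```

```text
[ 0.4258 -0.1741  0.089 ] [9.154e-01 4.024e-01 3.000e-04 5.000e-03] [ 0.67  0.32 -1.39]
[ 0.4258 -0.1743  0.089 ] [9.156e-01 4.021e-01 3.000e-04 5.000e-03] [-0.21  0.34 -0.67]
[ 0.4257 -0.1742  0.089 ] [9.157e-01 4.019e-01 3.000e-04 4.900e-03] [-0.08 -0.06 -2.58]
[ 0.4255 -0.1741  0.0889] [9.157e-01 4.017e-01 2.000e-04 4.800e-03] [-0.44 -0.65 -1.53]
[ 0.4254 -0.174   0.089 ] [9.158e-01 4.017e-01 2.000e-04 4.700e-03] [-0.83 -0.05 -1.49]
```

View pics/v3.png

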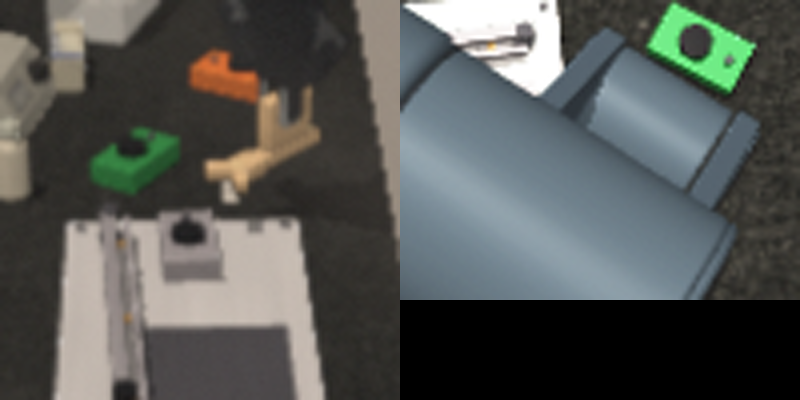

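```bash
python3 - <<'E'
from m import *
S=lambda c: np.array(c,float)/4+[280-.4,140-.4]
t=np.array([.4256,-.1741]);h=np.array([.677,.736]);l=np.array([-.736,.677])
for nm,p,z in(('tipL',(211,164),.067),('tipR',(243,182),.067),('apex',(238,166),.067)):
    w=ray('side',S([p]),z)[0][:2]; print(nm,w.round(4),'along',((w-t)@h).round(4),'lat',((w-t)@l).round(4))
# sled top corners in side crop
print(ray('side',S([[161,213],[216,209],[221,252],[166,256]]),.036).round(4).tolist())
print(ray('side',S([[168,280],[222,278]]),.014).round(4).tolist(), 'fence', ray('side',S([[118,215],[146,372]]),.036).round(4).tolist())
E
```

```text
tipL [ 0.4855 -0.1362] along 0.0685 lat -0.0184
tipR [ 0.4587 -0.1038] along 0.0741 lat 0.0233
apex [ 0.4625 -0.1325] along 0.0556 lat 0.001
[[0.5281, -0.1058, 0.036], [0.4813, -0.1126, 0.036], [0.4774, -0.0407, 0.036], [0.5223, -0.0342, 0.036]]
[[0.5209, -0.0326, 0.014], [0.4765, -0.0358, 0.014]] fence [[0.5646, -0.1023, 0.036], [0.5336, 0.1332, 0.036]]
```

Emit:
{"op": "send_rows", "data": {"commands": [{"delta_pos": [0,0,-1.5],"yaw": 0.025},{"delta_pos": [0,0,-1.2],"yaw": 0},{"delta_pos": [0,0,-0.6],"yaw": 0},{"delta_pos": [0,0,0],"yaw": 0},{"delta_pos": [0,0,0],"yaw": 0},{"delta_pos": [0,0,0],"yaw": 0}]}}

```text
t: 6.78
tcp_pos: [0.4263, -0.1759, 0.0552]
tool_rot: [0.911, 0.413, 0.001, 0.006]
force: [-0.5, 0.7, -1.2]
finger_gap: 0.148
```

```bash
cat >> h.py <<'E'
def st(k=6):
    f=[];s=manip.sense()
    for i in range(k): manip.snapshot('side'); s=manip.sense(); f.append(s['force'])
    q=s['tool_rot']; f=np.mean(f,0); a=np.arctan2(q[1]**2-q[0]**2,2*q[0]*q[1])
    n=np.array([.9977,.068]); tg=np.array([-.068,.9977])
    p=s['tcp_pos']; print('t %.2f'%s['t'],'p',(p*1000).round(1),'yawheld+45 %.3f'%(a+.7854),'F',f.round(2),'press %.2f feed %.2f'%(-f[:2]@n,-f[:2]@tg),'perp %.1f tan %.1f'%(p[:2]@n*1000,p[:2]@tg*1000))
E
python3 -c "
from h import *
st(6)"
```

```text
t 7.08 p [ 426.1 -175.8   55.1] yawheld+45 0.065 F [-0.23  0.06 -0.7 ] press 0.22 feed -0.08 perp 413.2 tan -204.4
```

Emit:
{"op": "send_rows", "data": {"commands": [{"delta_pos": [0.3,0.4,-0.25],"yaw": 0},{"delta_pos": [0.3,0.4,-0.15],"yaw": 0},{"delta_pos": [0.3,0.4,0],"yaw": 0},{"delta_pos": [0.2,0.35,0],"yaw": 0},{"delta_pos": [0.0,0.0,0],"yaw": 0}]}}

```text
t: 7.7
tcp_pos: [0.438, -0.1588, 0.0507]
tool_rot: [0.911, 0.413, 0.001, 0.006]
force: [-0.4, 0.3, -1.4]
finger_gap: 0.149
```

```bash
python3 -c "
from h import *
st(6)"
```

```text
t 8.00 p [ 437.9 -159.4   50.7] yawheld+45 0.065 F [-0.06  0.23 -1.01] press 0.04 feed -0.24 perp 426.0 tan -188.8
```

Emit:
{"op": "send_rows", "data": {"commands": [{"delta_pos": [0.2,0.3,0],"yaw": 0},{"delta_pos": [0.2,0.3,0],"yaw": 0},{"delta_pos": [0.2,0.35,0],"yaw": 0},{"delta_pos": [0.2,0.35,0],"yaw": 0},{"delta_pos": [0.2,0.35,0],"yaw": 0},{"delta_pos": [0.2,0.35,0],"yaw": 0},{"delta_pos": [0.2,0.35,0],"yaw": 0}]}}

```text
t: 8.88
tcp_pos: [0.4527, -0.1353, 0.0508]
tool_rot: [0.911, 0.412, 0.001, 0.006]
force: [-0.8, -1.4, -1.3]
finger_gap: 0.147
```

```bash
python3 - <<'E'
from h import *
st(4)
a=snap('side','side4.png')[180:270,280:380];cv2.imwrite('pics/v4.png',cv2.resize(a,None,fx=6,fy=6,interpolation=2))
E
```

```text
t 9.07 p [ 452.6 -135.2   50.8] yawheld+45 0.064 F [-0.18 -0.17 -1.01] press 0.19 feed 0.15 perp 442.4 tan -165.7
```

View pics/v4.png

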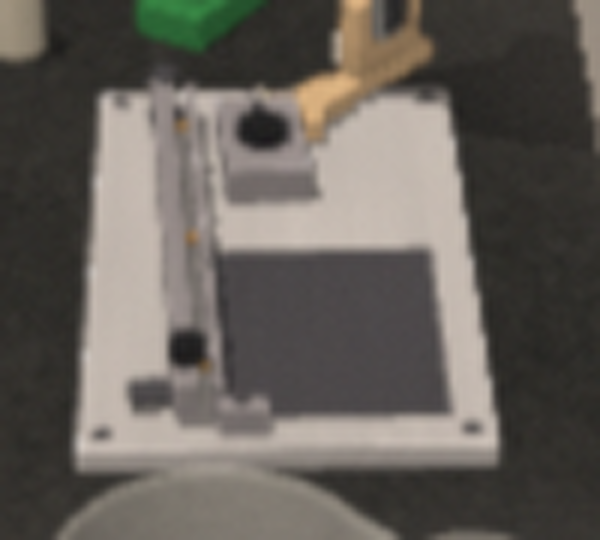

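Emit:
{"op": "send_rows", "data": {"commands": [{"delta_pos": [0.15,0.3,0],"yaw": 0},{"delta_pos": [0.15,0.3,0],"yaw": 0},{"delta_pos": [0.15,0.3,0],"yaw": 0},{"delta_pos": [0.1,0.2,0],"yaw": 0}]}}

```text
t: 9.62
tcp_pos: [0.4583, -0.1243, 0.0508]
tool_rot: [0.911, 0.412, 0.001, 0.006]
force: [-0.6, -1.8, -1.1]
finger_gap: 0.152
```

```bash
python3 -c "
from h import *
st(4)"
```

```text
t 9.82 p [ 458.2 -124.3   50.8] yawheld+45 0.064 F [-0.18 -0.21 -1.5 ] press 0.19 feed 0.20 perp 448.7 tan -155.1
```

Emit:
{"op": "send_rows", "data": {"commands": [{"delta_pos": [0.1,0.2,0],"yaw": 0},{"delta_pos": [0.1,0.2,0],"yaw": 0},{"delta_pos": [0.1,0.2,0],"yaw": 0}]}}

```text
t: 10.2
tcp_pos: [0.4613, -0.1184, 0.0509]
tool_rot: [0.911, 0.412, 0.0, 0.006]
force: [-0.1, -1.3, -1.4]
finger_gap: 0.151
```

Emit:
{"op": "send_rows", "data": {"commands": [{"delta_pos": [0.1,0.18,0],"yaw": 0},{"delta_pos": [0.1,0.18,0],"yaw": 0}]}}

```text
t: 10.45
tcp_pos: [0.4631, -0.1145, 0.0508]
tool_rot: [0.911, 0.412, 0.0, 0.006]
force: [-1.7, -1.7, -1.2]
finger_gap: 0.15
```

Emit:
{"op": "send_rows", "data": {"commands": [{"delta_pos": [0.1,0.15,0],"yaw": 0},{"delta_pos": [0.05,0.1,0],"yaw": 0}]}}

```text
t: 10.7
tcp_pos: [0.464, -0.1122, 0.0509]
tool_rot: [0.911, 0.413, -0.001, 0.006]
force: [-3.3, -6.0, 0.9]
finger_gap: 0.15
```

```bash
python3 -c "
from h import *
st(4)"
```

```text
t 10.90 p [ 464.  -112.1   50.9] yawheld+45 0.065 F [-2.9  -4.27 -0.35] press 3.18 feed 4.06 perp 455.3 tan -143.4
```

Emit:
{"op": "send_rows", "data": {"commands": [{"delta_pos": [0.01,0.25,0],"yaw": 0},{"delta_pos": [0.01,0.25,0],"yaw": 0}]}}

```text
t: 11.15
tcp_pos: [0.4637, -0.108, 0.051]
tool_rot: [0.911, 0.413, -0.001, 0.006]
force: [-3.4, -4.2, -0.2]
finger_gap: 0.147
```

Emit:
{"op": "send_rows", "data": {"commands": [{"delta_pos": [0.0,0.25,0],"yaw": 0},{"delta_pos": [0.0,0.25,0],"yaw": 0}]}}

```text
t: 11.4
tcp_pos: [0.4632, -0.1035, 0.0511]
tool_rot: [0.911, 0.413, -0.002, 0.006]
force: [-3.1, -4.7, -0.0]
finger_gap: 0.147
```

```bash
python3 -c "
from h import *
st(4)"
```

```text
t 11.60 p [ 463.2 -103.2   51. ] yawheld+45 0.066 F [-2.4  -3.66 -0.45] press 2.64 feed 3.49 perp 455.1 tan -134.5
```

Emit:
{"op": "send_rows", "data": {"commands": [{"delta_pos": [0.06,0.2,0],"yaw": 0},{"delta_pos": [0.06,0.2,0],"yaw": 0},{"delta_pos": [0.04,0.2,0],"yaw": 0}]}}

```text
t: 11.98
tcp_pos: [0.4634, -0.0986, 0.0513]
tool_rot: [0.91, 0.414, -0.003, 0.006]
force: [-3.5, -6.3, 1.1]
finger_gap: 0.15
```

```bash
python3 -c "
from h import *
st(4)"
```

```text
t 12.18 p [463.4 -98.4  51.2] yawheld+45 0.067 F [-3.62 -5.66  1.06] press 4.00 feed 5.40 perp 455.6 tan -129.7
```

Emit:
{"op": "send_rows", "data": {"commands": [{"delta_pos": [0.04,0.3,0],"yaw": 0},{"delta_pos": [0.04,0.3,0],"yaw": 0},{"delta_pos": [0.04,0.3,0],"yaw": 0},{"delta_pos": [0.04,0.3,0],"yaw": 0}]}}

```text
t: 12.68
tcp_pos: [0.4627, -0.0884, 0.0515]
tool_rot: [0.91, 0.414, -0.006, 0.006]
force: [-4.2, -5.8, 1.0]
finger_gap: 0.152
```

```bash
python3 -c "
from h import *
st(4)"
```

```text
t 12.88 p [462.7 -88.1  51.5] yawheld+45 0.069 F [-3.14 -5.56  0.55] press 3.51 feed 5.34 perp 455.6 tan -119.3
```

Emit:
{"op": "send_rows", "data": {"commands": [{"delta_pos": [0.05,0.3,0.03],"yaw": 0},{"delta_pos": [0.05,0.3,0.03],"yaw": 0},{"delta_pos": [0.05,0.3,0.03],"yaw": 0},{"delta_pos": [0.05,0.3,0.03],"yaw": 0}]}}

```text
t: 13.38
tcp_pos: [0.4618, -0.0754, 0.0519]
tool_rot: [0.91, 0.415, -0.009, 0.004]
force: [-3.0, -3.6, -2.3]
finger_gap: 0.151
```

```bash
python3 -c "
from h import *
st(4)"
```

```text
t 13.57 p [461.8 -75.1  52. ] yawheld+45 0.070 F [-2.88 -1.37 -2.89] press 2.97 feed 1.17 perp 455.7 tan -106.3
```

Emit:
{"op": "send_rows", "data": {"commands": [{"delta_pos": [0.11,0.2,0.01],"yaw": 0},{"delta_pos": [0.11,0.2,0.01],"yaw": 0},{"delta_pos": [0.08,0.3,0.01],"yaw": 0}]}}

```text
t: 13.95
tcp_pos: [0.4623, -0.0693, 0.0523]
tool_rot: [0.909, 0.416, -0.012, 0.003]
force: [-6.0, -7.3, -0.9]
finger_gap: 0.151
```

```bash
python3 -c "
from h import *
st(4)"
```

```text
t 14.15 p [462.2 -69.   52.3] yawheld+45 0.073 F [-5.01 -5.26 -0.92] press 5.36 feed 4.91 perp 456.4 tan -100.2
```

Emit:
{"op": "send_rows", "data": {"commands": [{"delta_pos": [0.04,0.5,0.03],"yaw": 0},{"delta_pos": [0.04,0.6,0.03],"yaw": 0},{"delta_pos": [0.04,0.6,0.03],"yaw": 0}]}}

```text
t: 14.52
tcp_pos: [0.4607, -0.0526, 0.0529]
tool_rot: [0.909, 0.417, -0.015, 0.002]
force: [-4.1, -3.0, -3.7]
finger_gap: 0.151
```

```bash
python3 -c "
from h import *
st(3)"
```

```text
t 14.68 p [460.6 -52.   52.8] yawheld+45 0.075 F [-3.49 -1.   -2.58] press 3.55 feed 0.76 perp 456.0 tan -83.2
```

Emit:
{"op": "send_rows", "data": {"commands": [{"delta_pos": [0.09,0.5,0.03],"yaw": -0.003},{"delta_pos": [0.07,0.6,0.03],"yaw": -0.003},{"delta_pos": [0.06,0.6,0.03],"yaw": -0.003}]}}

```text
t: 15.05
tcp_pos: [0.4594, -0.0357, 0.0532]
tool_rot: [0.91, 0.414, -0.018, -0.0]
force: [-5.7, -3.9, -3.0]
finger_gap: 0.152
```

```bash
python3 -c "
from h import *
st(3)"
```

```text
t 15.20 p [459.3 -35.2  53.2] yawheld+45 0.069 F [-5.15 -2.41 -3.01] press 5.30 feed 2.06 perp 455.8 tan -66.3
```

Emit:
{"op": "send_rows", "data": {"commands": [{"delta_pos": [0.05,0.6,0.03],"yaw": -0.001},{"delta_pos": [0.05,0.6,0.03],"yaw": -0.001},{"delta_pos": [0.05,0.6,0.03],"yaw": -0.001}]}}

```text
t: 15.58
tcp_pos: [0.4578, -0.0179, 0.0535]
tool_rot: [0.91, 0.413, -0.022, -0.002]
force: [-4.7, -3.5, -3.5]
finger_gap: 0.146
```

```bash
python3 -c "
from h import *
st(3)"
```

```text
t 15.72 p [457.7 -17.3  53.5] yawheld+45 0.067 F [-4.18 -2.27 -2.72] press 4.32 feed 1.98 perp 455.5 tan -48.4
```

Emit:
{"op": "send_rows", "data": {"commands": [{"delta_pos": [0.07,0.6,0.03],"yaw": -0.001},{"delta_pos": [0.06,0.6,0.03],"yaw": -0.001},{"delta_pos": [0.06,0.6,0.03],"yaw": -0.001}]}}

```text
t: 16.1
tcp_pos: [0.4565, -0.0001, 0.0539]
tool_rot: [0.911, 0.413, -0.025, -0.004]
force: [-6.0, -4.8, -1.9]
finger_gap: 0.15
```

```bash
python3 -c "
from h import *
st(3)"
```

```text
t 16.25 p [4.564e+02 4.000e-01 5.390e+01] yawheld+45 0.066 F [-4.96 -2.04 -3.5 ] press 5.09 feed 1.70 perp 455.4 tan -30.7
```

Emit:
{"op": "send_rows", "data": {"commands": [{"delta_pos": [0.05,0.6,0.03],"yaw": 0},{"delta_pos": [0.05,0.6,0.03],"yaw": 0},{"delta_pos": [0.06,0.6,0.03],"yaw": 0}]}}

```text
t: 16.62
tcp_pos: [0.4551, 0.0176, 0.0543]
tool_rot: [0.91, 0.413, -0.028, -0.005]
force: [-4.8, -4.8, -3.2]
finger_gap: 0.152
```

```bash
python3 -c "
from h import *
st(3)"
```

```text
t 16.77 p [455.   18.2  54.3] yawheld+45 0.067 F [-4.3  -1.88 -3.42] press 4.42 feed 1.59 perp 455.2 tan -12.8
```

Emit:
{"op": "send_rows", "data": {"commands": [{"delta_pos": [0.07,0.6,0.03],"yaw": 0},{"delta_pos": [0.06,0.6,0.03],"yaw": 0},{"delta_pos": [0.06,0.5,0.03],"yaw": 0}]}}

```text
t: 17.15
tcp_pos: [0.4538, 0.0344, 0.0547]
tool_rot: [0.91, 0.413, -0.032, -0.006]
force: [-4.9, -4.2, -2.9]
finger_gap: 0.153
```

```bash
python3 - <<'E'
from h import *
st(3)
a=snap('side','side5.png')[180:270,280:380];cv2.imwrite('pics/v5.png',cv2.resize(a,None,fx=6,fy=6,interpolation=2))
E
```

```text
t 17.30 p [453.8  34.7  54.7] yawheld+45 0.068 F [-4.84 -2.59 -3.62] press 5.00 feed 2.25 perp 455.1 tan 3.8
```

View pics/v5.png

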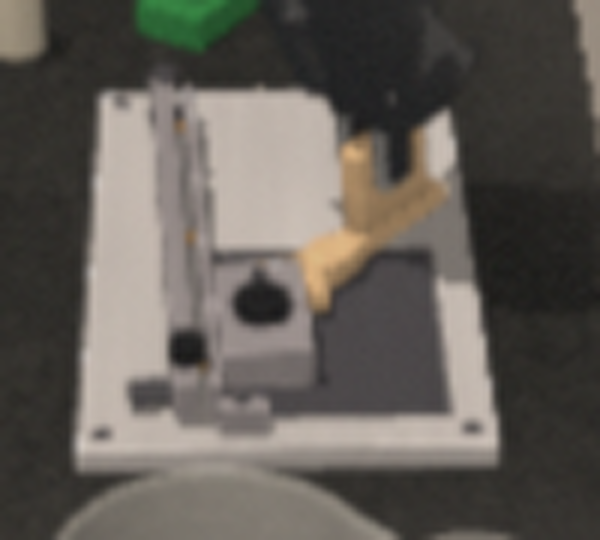

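Emit:
{"op": "send_rows", "data": {"commands": [{"delta_pos": [0.07,0.4,0.03],"yaw": 0},{"delta_pos": [0.06,0.4,0.03],"yaw": 0},{"delta_pos": [0.06,0.4,0.03],"yaw": 0}]}}

```text
t: 17.73
tcp_pos: [0.453, 0.0458, 0.0551]
tool_rot: [0.91, 0.414, -0.035, -0.007]
force: [-5.0, -3.9, -2.4]
finger_gap: 0.151
```

Emit:
{"op": "send_rows", "data": {"commands": [{"delta_pos": [0.06,0.3,0.02],"yaw": 0},{"delta_pos": [0.06,0.3,0.02],"yaw": 0}]}}

```text
t: 17.98
tcp_pos: [0.4526, 0.0513, 0.0553]
tool_rot: [0.91, 0.414, -0.037, -0.008]
force: [-3.9, -4.3, -3.3]
finger_gap: 0.15
```

```bash
python3 -c "
from h import *
st(3)"
```

```text
t 18.12 p [452.6  51.5  55.3] yawheld+45 0.068 F [-4.9  -3.53 -3.3 ] press 5.13 feed 3.19 perp 455.0 tan 20.6
```

Emit:
{"op": "send_rows", "data": {"commands": [{"delta_pos": [0.06,0.25,0.02],"yaw": 0},{"delta_pos": [0.06,0.25,0.02],"yaw": 0}]}}

```text
t: 18.38
tcp_pos: [0.4523, 0.0558, 0.0555]
tool_rot: [0.91, 0.414, -0.038, -0.008]
force: [-4.4, -4.5, -3.2]
finger_gap: 0.152
```

Emit:
{"op": "send_rows", "data": {"commands": [{"delta_pos": [0.06,0.2,0.02],"yaw": 0},{"delta_pos": [0.06,0.2,0.02],"yaw": 0}]}}

```text
t: 18.62
tcp_pos: [0.4521, 0.0592, 0.0556]
tool_rot: [0.909, 0.414, -0.04, -0.009]
force: [-4.8, -3.9, -3.1]
finger_gap: 0.149
```

```bash
python3 -c "
from h import *
st(3)"
```

```text
t 18.77 p [452.1  59.4  55.6] yawheld+45 0.069 F [-4.12 -3.74 -3.37] press 4.36 feed 3.45 perp 455.1 tan 28.5
```

Emit:
{"op": "send_rows", "data": {"commands": [{"delta_pos": [0.07,0.2,0.01],"yaw": 0},{"delta_pos": [0.06,0.2,0.01],"yaw": 0}]}}

```text
t: 19.02
tcp_pos: [0.4512, 0.061, 0.0557]
tool_rot: [0.909, 0.415, -0.043, -0.008]
force: [-6.2, -13.6, -1.4]
finger_gap: 0.15
```

Emit:
{"op": "send_rows", "data": {"commands": [{"delta_pos": [0.06,0.15,0.01],"yaw": 0},{"delta_pos": [0.06,0.15,0.01],"yaw": 0}]}}

```text
t: 19.27
tcp_pos: [0.4514, 0.0609, 0.056]
tool_rot: [0.909, 0.414, -0.046, -0.007]
force: [-4.3, -10.2, -2.3]
finger_gap: 0.154
```

```bash
python3 -c "
from h import *
st(3)"
```

```text
t 19.43 p [451.4  60.9  56. ] yawheld+45 0.070 F [-5.25 -9.69 -1.37] press 5.89 feed 9.31 perp 454.5 tan 30.1
```

Emit:
{"op": "send_rows", "data": {"commands": [{"delta_pos": [-0.3,-0.35,0],"yaw": 0},{"delta_pos": [-0.6,-0.7,0],"yaw": 0},{"delta_pos": [-1,-1.2,0],"yaw": 0},{"delta_pos": [-1,-1.2,1],"yaw": 0},{"delta_pos": [-0.6,-2,2],"yaw": 0},{"delta_pos": [0,-3,2],"yaw": 0},{"delta_pos": [0,-3,1],"yaw": 0},{"delta_pos": [0,0,0],"yaw": 0}]}}

```text
t: 20.42
tcp_pos: [0.4195, -0.0597, 0.1212]
tool_rot: [0.911, 0.411, -0.037, -0.003]
force: [0.7, 1.0, -1.5]
finger_gap: 0.154
```

```bash
python3 - <<'E'
from h import *
st(3); print(manip.sense()['tool_rot'])
b=snap('top','top6.png')[180:260,215:335]
a=snap('side','side6.png')[180:270,280:380];cv2.imwrite('pics/v6.png',np.hstack([cv2.resize(a,(444,400),interpolation=2),cv2.resize(b,(600,400),interpolation=2)[:,:356]]))
E
```

```text
t 20.57 p [418.  -57.1 120. ] yawheld+45 0.067 F [-0.26  0.12 -0.97] press 0.25 feed -0.14 perp 413.2 tan -85.3
[ 0.9099243   0.41294078 -0.03863863 -0.00497295]
```

View pics/v6.png

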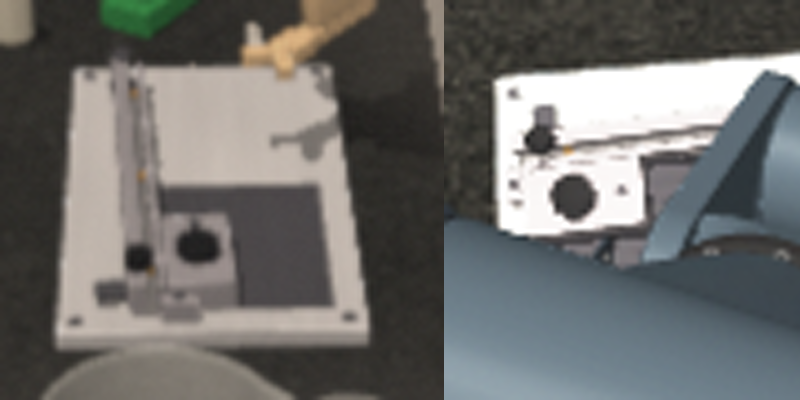

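Emit:
{"op": "send_rows", "data": {"commands": [{"delta_pos": [0.3,-3,0],"yaw": 0.09},{"delta_pos": [0.3,-3,0],"yaw": 0.09},{"delta_pos": [0.3,-3,0],"yaw": 0.09},{"delta_pos": [0.3,-3,0],"yaw": 0.09},{"delta_pos": [0.3,-3,-0.5],"yaw": 0.09},{"delta_pos": [0.3,-3,-0.5],"yaw": 0.09},{"delta_pos": [0.3,-3,-1],"yaw": 0.09},{"delta_pos": [0.2,-3,-1],"yaw": 0.07},{"delta_pos": [0,-1.3,-1],"yaw": 0},{"delta_pos": [0,0,0],"yaw": 0}]}}

```text
t: 21.92
tcp_pos: [0.4398, -0.3048, 0.0728]
tool_rot: [0.699, 0.714, -0.04, 0.002]
force: [-1.1, -0.2, -1.5]
finger_gap: 0.151
```

```bash
python3 -c "
from h import *
st(3); print(manip.sense()['tool_rot'])"
```

```text
t 22.07 p [ 440.1 -304.1   73.9] yawheld+45 0.809 F [ 0.02  0.27 -0.46] press -0.04 feed -0.27 perp 418.4 tan -333.3
[ 0.69813393  0.71481782 -0.04043855  0.00303673]
```

Emit:
{"op": "send_rows", "data": {"commands": [{"delta_pos": [0,-0.3,-1.5],"yaw": 0},{"delta_pos": [0,0,-1.0],"yaw": 0},{"delta_pos": [0,0,-0.5],"yaw": 0},{"delta_pos": [0,0,-0.2],"yaw": 0}]}}

```text
t: 22.58
tcp_pos: [0.4402, -0.3051, 0.0403]
tool_rot: [0.697, 0.715, -0.04, 0.003]
force: [0.2, -0.5, -0.8]
finger_gap: 0.15
```

Emit:
{"op": "send_rows", "data": {"commands": [{"delta_pos": [0,0,-0.15],"yaw": 0},{"delta_pos": [0,0,-0.15],"yaw": 0}]}}

```text
t: 22.82
tcp_pos: [0.4403, -0.3055, 0.0374]
tool_rot: [0.697, 0.716, -0.041, 0.003]
force: [-1.3, -0.8, 6.3]
finger_gap: 0.149
```

Emit:
{"op": "send_rows", "data": {"commands": [{"delta_pos": [0,0,-0.12],"yaw": 0},{"delta_pos": [0,0,-0.1],"yaw": 0}]}}

```text
t: 23.08
tcp_pos: [0.4402, -0.3056, 0.0372]
tool_rot: [0.698, 0.715, -0.041, 0.003]
force: [-0.6, 1.5, 7.0]
finger_gap: 0.153
```

Emit:
{"op": "send_rows", "data": {"commands": [{"delta_pos": [0,0,0],"yaw": 0},{"delta_pos": [0,0,0],"yaw": 0},{"delta_pos": [0,0,0],"yaw": 0},{"delta_pos": [0,0,0],"yaw": 0},{"delta_pos": [0,0,0],"yaw": 0},{"delta_pos": [0,0,0],"yaw": 0},{"delta_pos": [0,0,0],"yaw": 0},{"delta_pos": [0,0,0],"yaw": 0}], "grip": -1}}

```text
t: 24.08
tcp_pos: [0.4408, -0.3062, 0.0376]
tool_rot: [0.698, 0.715, -0.041, 0.004]
force: [0.2, -0.0, 0.1]
finger_gap: 0.999
```

Rise straight up, then move aside so the top camera sees the plate.

Emit:
{"op": "send_rows", "data": {"commands": [{"delta_pos": [0,0,2.5],"yaw": 0},{"delta_pos": [0,0,4],"yaw": 0},{"delta_pos": [0,0,5],"yaw": 0},{"delta_pos": [0,0,5],"yaw": 0},{"delta_pos": [0,-3,3],"yaw": 0},{"delta_pos": [-0.8,-5,1],"yaw": 0},{"delta_pos": [-0.8,-5,0],"yaw": 0},{"delta_pos": [-0.8,-5,0],"yaw": 0},{"delta_pos": [-0.8,-5,0],"yaw": 0},{"delta_pos": [0,0,0],"yaw": 0}]}}

```text
t: 25.32
tcp_pos: [0.4054, -0.5402, 0.25]
tool_rot: [0.697, 0.716, -0.041, 0.004]
force: [0.7, 1.4, 0.5]
finger_gap: 0.996
```

```bash
python3 - <<'E'
from h import *
print(manip.sense()['tcp_pos'])
b=snap('top','top7.png')[180:260,215:425]
a=snap('side','side7.png')[130:270,230:400]
b=cv2.resize(b,(740,282),interpolation=2);a=cv2.resize(a,(340,280),interpolation=2)
cv2.imwrite('pics/v7.png',np.vstack([b,cv2.copyMakeBorder(a,0,0,0,400,0)]))
E
```

```text
[ 0.40538065 -0.54022409  0.24996783]
```

View pics/v7.png

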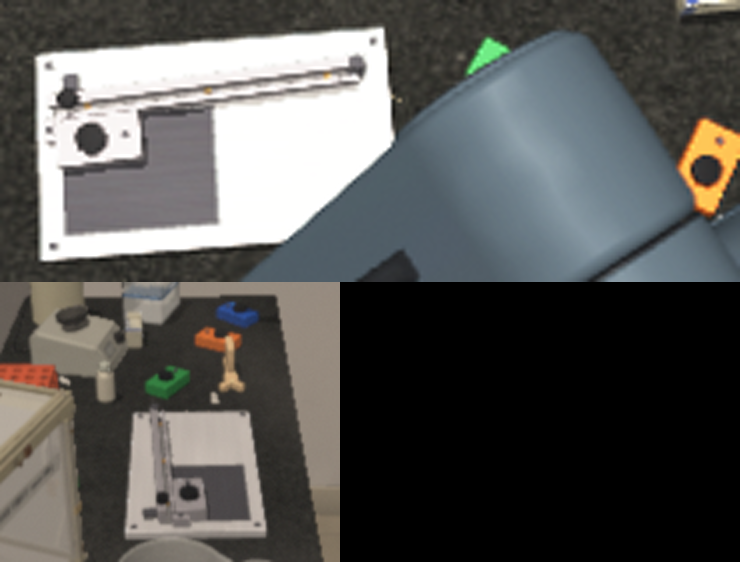

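```bash
python3 - <<'E'
from h import *
# disc top centroid (dark) and plate-frame position
for f,(x0,y0,x1,y1) in(('top0.png',(298,210,314,226)),('top7.png',(233,211,249,228))):
    g=cv2.cvtColor(cv2.imread('pics/'+f),6)[y0:y1,x0:x1].astype(float); w=np.clip(150-g,0,100)
    m=(g<110).astype(np.uint8); n,l,s,c=cv2.connectedComponentsWithStats(m); k=min(range(1,n),key=lambda i:np.hypot(*(c[i]-[(x1-x0)/2,(y1-y0)/2])))
    P=ray('top',[c[k]+[x0,y0]],.046)[0]-[.5054,.0405,0]
    print(f,s[k][4],c[k]+[x0,y0],'plate x %.1f y %.1f'%(1e3*(P[0]*.9994+P[1]*.0334),1e3*(-P[0]*.0334+P[1]*.9994)))
P=ray('top',np.array([[142,112],[144,157],[57,114]])/3.524+[214.6,179.6],.036)-[.5054,.0405,0]
print('rear corners/front plate',(1e3*(P[:,0]*.9994+P[:,1]*.0334)).round(1),(1e3*(-P[:,0]*.0334+P[:,1]*.9994)).round(1))
E
```

```text
top0.png 56 [305.48214286 217.39285714] plate x -5.9 y -101.8
top7.png 60 [240.28333333 218.9       ] plate x 6.1 y 113.2
rear corners/front plate [ 29.7 -13.6  34.1] [ 65.4  65.5 145.9]
```

```bash
python3 - <<'E'
from h import *
b=cv2.imread('pics/top7.png')[200:250,222:282];a=cv2.imread('pics/side7.png')[220:256,300:336]
cv2.imwrite('pics/v8.png',np.hstack([cv2.resize(b,(420,350),interpolation=2),cv2.resize(a,(350,350),interpolation=2)]))
E
```

```text
(no output)
```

View pics/v8.png

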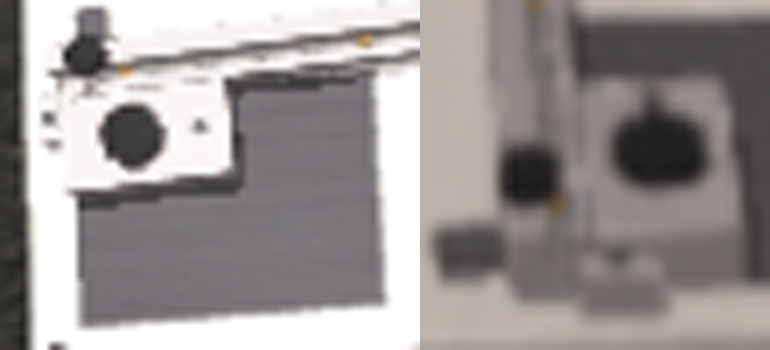

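```bash
python3 - <<'E'
from h import *
T=lambda c:np.array(c,float)/7+[221.6,199.6]
S=lambda c:(np.array(c,float)-[420,0])/(350/36)+[299.6,219.6]
Y=lambda P:(1e3*(-(P[:,0]-.5054)*.0334+(P[:,1]-.0405)*.9994)).round(1)
print('top strip ends',Y(ray('top',T([[79,270],[376,110],[380,240]]),.014)),'sled front/rear top',Y(ray('top',T([[67,188],[234,160]]),.036)),'rear bottom',Y(ray('top',T([[241,175]]),.014)))
print('side: strip start',Y(ray('side',S([[650,18],[760,18]]),.014)),'strip end',Y(ray('side',S([[760,281]]),.014)),'sled front bottom',Y(ray('side',S([[700,282]]),.014)),'front top',Y(ray('side',S([[700,240]]),.036)),'rear top',Y(ray('side',S([[650,80]]),.036)),'stop top front/back',Y(ray('side',S([[620,248],[620,272]]),.030)))
E
```

```text
top strip ends [146.1   0.2   1.8] sled front/rear top [146.1  66.6] rear bottom [66.8]
side: strip start [-1.9 -0.9] strip end [141.8] sled front bottom [141.9] front top [151.2] rear top [67.] stop top front/back [146.3 158.1]
```

```bash
python3 - <<'E'
from h import *
g=cv2.cvtColor(cv2.imread('pics/top7.png'),6).astype(np.float32)
ex=np.array([.9994,.0334]);ey=np.array([-.0334,.9994]);o=np.array([.5054,.0405])
def prof(xp,ys,z):
    P=o+xp/1e3*ex+ys[:,None]/1e3*ey; uv=proj('top',np.c_[P,np.full(len(ys),z)]).astype(np.float32)
    return cv2.remap(g,uv[None,:,0].copy(),uv[None,:,1].copy(),cv2.INTER_LINEAR)[0]
def edge(xp,a,b,z):
    ys=np.arange(a,b,.25); p=prof(xp,ys,z); d=np.diff(cv2.GaussianBlur(p[None],(1,1),0)[0]); 
    lo,hi=p.min(),p.max(); m=(lo+hi)/2; s=np.sign(p-m); i=np.where(s[1:]!=s[:-1])[0]
    return ys[i].tolist(),int(lo),int(hi)
for x in(0,-20,-40,-60): print('strip start',x,edge(x,-12,12,.014))
for x in(-40,-55,-70): print('strip end',x,edge(x,136,160,.014))
for x in(-5,0,15,20,24): print('rear top',x,edge(x,58,76,.036))
ys=np.arange(54,80,1.); print(prof(15,ys,.036).astype(int).tolist())
E
```

```text
strip start 0 ([0.75], 118, 255)
strip start -20 ([1.25], 119, 255)
strip start -40 ([0.75], 120, 255)
strip start -60 ([0.75], 117, 255)
strip end -40 ([146.75, 147.0], 114, 254)
strip end -55 ([147.0], 114, 254)
strip end -70 ([146.75], 113, 255)
rear top -5 ([68.0], 80, 248)
rear top 0 ([68.0], 74, 248)
rear top 15 ([67.5], 84, 248)
rear top 20 ([68.25], 84, 247)
rear top 24 ([69.5], 75, 246)
[115, 116, 116, 116, 116, 115, 115, 115, 115, 109, 100, 90, 97, 138, 185, 228, 237, 241, 245, 246, 247, 247, 247, 247, 246, 246]
```

```bash
python3 - <<'E'
from h import *
g=cv2.cvtColor(cv2.imread('pics/side7.png'),6).astype(np.float32)
ex=np.array([.9994,.0334]);ey=np.array([-.0334,.9994]);o=np.array([.5054,.0405])
def edge(xp,a,b,z):
    ys=np.arange(a,b,.25);P=o+xp/1e3*ex+ys[:,None]/1e3*ey; uv=proj('side',np.c_[P,np.full(len(ys),z)]).astype(np.float32)
    p=cv2.remap(g,uv[None,:,0].copy(),uv[None,:,1].copy(),cv2.INTER_LINEAR)[0]
    m=(p.min()+p.max())/2; s=np.sign(p-m); i=np.where(s[1:]!=s[:-1])[0]; return ys[i].tolist(),int(p.min()),int(p.max())
for x in(0,-20,-40,-60): print('start',x,edge(x,-12,12,.014))
for x in(-40,-55,-70): print('end',x,edge(x,136,160,.014))
for x in(-2,4,20,26): print('rear top',x,edge(x,56,78,.036))
for x in(-2,2,6): print('front top',x,edge(x,138,160,.036))
E
```

```text
start 0 ([-2.5], 72, 182)
start -20 ([-2.25], 72, 183)
start -40 ([-2.0], 71, 183)
start -60 ([-1.75], 72, 184)
end -40 ([144.75], 73, 180)
end -55 ([143.75], 74, 180)
end -70 ([143.75], 71, 180)
rear top -2 ([66.0], 73, 141)
rear top 4 ([66.0], 70, 126)
rear top 20 ([65.0], 68, 146)
rear top 26 ([66.0], 68, 139)
front top -2 ([147.25], 106, 143)
front top 2 ([147.75], 107, 142)
front top 6 ([148.25], 108, 142)
```

```bash
python3 -c "
from h import *
print(manip.sense()['t'],manip.sign_off())"
```

```text
the job is handed in; nothing more can be done
25.425 None
```

I handed the job in at 25.4 s. The sled is at the stop block, the stick lies flat on the bench, and the arm is clear of everything.

**What I did:** I gripped the stick by its fin and fitted its V notch to the sled's rear corner. I pushed the sled diagonally up to the fence and fed it along to the stop. Then I backed off diagonally and laid the stick down about where it first lay.

**Fence pressure:** Most readings along the fence were about 3.5 to 6 N. Just after first contact, before the strip, it read 2.6 N. Early on the strip it read 3.0 N once; I pressed a little more and it came back up. I saw no reading near 15 N across the fence. When the sled met the stop, the push along the feed direction rose to about 13.6 N for one reading, and the sled stopped moving.

**Last checks:**
- **Sled:** after correcting for camera bias, the origin is at about y = 108 to 109 mm in the top view and about 109 to 110 mm in the side view. The top view is at the low edge of the 108 to 111 mm range, and the measuring error is about 1 mm. The stop contact felt through the stick agrees that it is home.
- **Stick and bystanders:** the last side view shows the stick flat with its fin up. I saw nothing else moved, but I did not measure the other objects.
- **Gripper tilt:** the gripper tilted by about 0.08 rad during the feed. I raised it slightly to compensate, and the stick settled flat when released.

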